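# Set the counter's parcel gauge to the red stop

## Robot

A 6-joint arm with a two-finger parallel gripper is mounted at the origin on the work surface. World frame = base frame: x ahead of the robot, y to its left, z up, the work surface at z = 0. Lengths are in m, angles in rad, forces in N, time in s.
With the tool pointing down it reaches from about 0.25 to 0.8 m from the base axis. Payload 8.5 kg.
Tool frame: the origin (TCP) lies at the very end of the fingers, on their centre line; the grasp point (between the pads) lies r.grip_depth behind it (r.grip_depth is the distance from the TCP to the grasp point, in m); z points along the fingers, y is the line along which they close (so a half turn about z gives the same grasp; the last joint's range is limited). The gripper opens to 85 mm and grips with 20 to 120 N. Pads are 22 mm wide; open, the fingers measure 114 mm over their backs; the gripper's body (76 mm by 85 mm) begins 54 mm behind the grasp point. The pads swing forward as they close: fully open they stand 13 mm farther back than shut.
Start: joints at [1.129, 0.238, -0.013, 1.319, 0, 1.571], TCP at [0.224, 0.475, 0.231] pointing down, gripper open.
Joint ranges: [-2.66, 2.66], [-1.03, 1.9], [-1.14, 1.46], [-1.82, 2.27], [-1.45, 1.34], [-3.14, 3.14]. Speed limits (rad/s): [2.22, 2.22, 2.79, 3.14, 3.14, 3.14].

## Interface

Orientations are given as a 3x3 rotation matrix whose columns are the frame's x, y, z axes.
In Python, from workcell import telemetry, imaging, r gives the robot as it stands. The module is installed in compiled form; this text tells all that it offers.
- The arm moves only by the tool drive_tool, never from a script. Its argument "rows" is a list of rows, each a list of 4 numbers: the shift along the tool's x, y, z in cm, then the turn about the tool's z in rad. In form: [[dx, dy, dz, spin], ...]. A call has 1 to 8 rows; each row is the pose to reach, as a shift and turn from the pose commanded when the call began, along the tool's axes at that moment; what a row does not reach only later rows make up. A row lasts 1/12 s, in which the tool goes at most 41.7 mm and 7.16 degrees, less where a joint would pass 70% of its speed; a pose out of reach is approached as far as the arm can. A call with a gripper value outside its range is refused whole. "grip" is the opening, from 0 (shut) to 1 (fully open), set as the call begins (left out, the last holds). The fingers move at their own pace and stop on an object; "squeeze" is the grip in N (left out, the last holds). Time passes only in rows, so rows that repeat a pose let the fingers close. It gives the time, the measured TCP pose, the force, the opening and the grip force at its end, in the units of the state.
- telemetry.get_state(): the state, without advancing time (a new reading comes with each control period).
- imaging.snapshot(name): name is "scene" or "top" or "wrist"; returns (picture, depth): 480x640x3 uint8, red, green, blue; 480x640 float32, m along the optical axis (not along the pixel's ray), 0 where there is no reading.
- imaging.calibration(name): a dict with "vertical_fov" (degrees; the focal length in pixels is half the picture's height over the tangent of half this angle, whatever the lens; pixels are square), "cx", "cy" (the principal point, pixels), "position" and "orientation" of the camera in the world. Camera axes: x right, y down, z forward; pixel columns grow to the right and rows downward; lengths in m; the calibration is good to about 2 mm. The wrist camera is an equidistant fisheye: a pixel r from the principal point sees the ray r / f radians off the axis. A picture is of the moment at which its call begins: read the wrist's pose just before it. calibration takes no time and is no camera call; for the wrist camera it gives the pose at the moment of the call.
- r.sign_off(): hands the job in; it is judged then, once.
The state is a dict: "clock": time; "joint_pos": joint angles; "joint_vel": joint speeds; "joint_torque": joint torques, N m; "position": TCP position; "orientation": TCP orientation; "contact_force": force on the tool from outside, world axes, zero at the start; "moment": the same for the moment, N m; "opening": finger opening in m; "gripper_force": force on a finger pad.
Only numpy, scipy, OpenCV 4.12 (cv2) and the standard library are available. Lean on these libraries where they do the work, as an engineer would, in place of code of your own. Each camera call takes 0.05 s, during which the arm holds its last target. There are 200 camera calls.

## Task

Set the parcel gauge on the shop counter to its red stop: press the yellow pad in the middle of the slider right down to free its brake and, keeping it pressed, push the slider along the rail until it stands against the red stop, then let the pad come up and move clear. Use the shut fingertips gently: do not pinch the slider or force it along with the brake on, and leave the mug, tin and jar where they stand.

Things in the scene. Friction and masses are not known exactly. Their poses are not given: they have to be found in the camera images.
- gauge: Parcel-size gauge, screwed down: wooden bed 170 x 520 x 8 mm (local x from -50 to +120 mm) with an aluminium rail 40 mm wide and 480 mm long, top 34 mm above the counter. Origin on the counter under the middle of the rail; local y runs along the rail, local z up. Placed and turned differently in each run. A fixed steel jaw stands at the bed's +y end, local x 32 to 118 mm, top 40 mm.
- slider: Grey slider on the rail, 50 mm across the rail, 88 mm along it, with an upright rib at each end and the yellow pad between. Origin at counter level under its middle, axes parallel to the gauge's. A steel jaw (6 mm thick, top 42 mm) juts 110 mm to +x. Origin 56 mm from a stop's origin when touching it. Pad up: brake holds about 25 N or more; pad pressed: about 1.5 N of drag; stays where left.
- rib_left (a point): Centre of the top of the slider's rib at its +y end: 50 mm across the rail, 9 mm thick along it, its top 72 mm above the counter, 14 mm above the resting pad. 39.5 mm from the slider's middle. Shut fingertips on the pad can push on its inner face. Its solid is slider_c0.
- rib_right (a point): Centre of the top of the same rib at the slider's -y end; its solid is slider_c1. Between the two ribs are 70 mm of free space, open above and at both sides.
- pad_top (a point): Centre of the top face of the yellow pad (42 mm across the rail, 66 mm along it, dark grip lines), 58 mm above the counter at rest; moves with the slider and down with the pad. The middle of the slider.
- pad (a joint): How far the yellow pad is pressed, m: about -0.001 at rest, 0.008 fully down at a firm end. A spring pushes it up with a force that grows to about 10 N at 0.0045 and 11 N at 0.008. The brake eases off as the pad goes down and is wholly free from about 0.0045; press it at least 0.006 to be sure. Released, it springs up and the brake holds again.
- red_stop: Red clamp-on stop fixed on the rail, 50 mm across the rail, 24 mm along it, top 63 mm above the counter with a steel screw head 10 mm higher. Origin on the counter level under its middle, axes parallel to the gauge's. It is at the one or the other end of the rail.
- blue_stop: Blue stop of the same size, fixed at the other end of the rail; not to be used now.
- mug: White ceramic mug standing loose on the counter on the robot's side of the gauge, 80 mm wide with a handle, 90 mm high, origin at the centre of its underside. Leave alone.
- tin: Red square tea tin with a brass-coloured lid, 88 mm wide, 97 mm high, loose, beyond the gauge, origin at the centre of its underside. Leave alone.
- jar: Closed glass jar, 84 mm wide, 105 mm high, loose, beyond the gauge, origin at the centre of its underside. Leave alone.

How it is judged:
By the outcome, as a careful person would: the job done as asked, in the order asked, and still so for the second after the job is handed in, with the robot touching nothing.
It also fails if it takes over 45 s, if anything falls off the work surface, if the arm or the gripper's body presses on something with over 40 N, if the wrist force passes 120 N, or if a joint passes its speed limit or range.

## Working session

There is one attempt and no reset: what is moved stays moved. The work goes in short steps, Python scripts to look and compute and a tool call to move; the robot and the scene stay as the last step left them, time stands still between calls to the robot, and variables do not carry over. Pictures are saved under pics/ and viewed, at most 10 in all, crops included, and the job is handed in when it is done.

Besides the shell and the picture viewer there is one more tool, called by a JSON object that holds its "api" and its "payload". drive_tool: Moves the arm, as the interface text tells. Its arguments: {"type":"object","properties":{"rows":{"type":"array","items":{"type":"array","items":{"type":"number"}}},"grip":{"type":"number"},"squeeze":{"type":"number"}},"required":["rows"]}

```bash
mkdir -p pics; python3 - <<'E'
from workcell import telemetry, imaging, r
import cv2,numpy as np
s=telemetry.get_state();print(s['clock'],s['position'],s['orientation'],s['opening'],r.grip_depth)
ims=[]
for n in("top","scene"):
    p,d=imaging.snapshot(n);c=imaging.calibration(n);print(n,c)
    np.savez(f'{n}0.npz',p=p,d=d);cv2.imwrite(f'pics/{n}0.png',p[...,::-1])
E
```

```text
0.0 [0.22427784 0.47425186 0.23067517] [[-9.03998539e-01  4.27535073e-01 -6.34667653e-04]
 [ 4.27535543e-01  9.03997678e-01 -1.24831426e-03]
 [ 4.00399545e-05 -1.39981725e-03 -9.99999019e-01]] 0.08553671513216812 0.0187
top {'vertical_fov': 55.9233125089294, 'cx': 317.00401615113464, 'cy': 236.510333348715, 'position': array([0.44147259, 0.00489351, 0.78017549]), 'orientation': array([[-0.00842504, -0.98378982,  0.17912734],
       [-0.99973578,  0.01211809,  0.01953268],
       [-0.02138673, -0.17891545, -0.98363198]])}
scene {'vertical_fov': 57.041362522884846, 'cx': 311.3577816430388, 'cy': 241.19229901052952, 'position': array([1.04268271, 0.06937071, 0.55402417]), 'orientation': array([[-9.50734326e-02,  7.07678089e-01, -7.00109109e-01],
       [ 9.95470173e-01,  6.72904488e-02, -6.71649455e-02],
       [-4.20504096e-04, -7.03323338e-01, -7.10869964e-01]])}
```

View pics/top0.png

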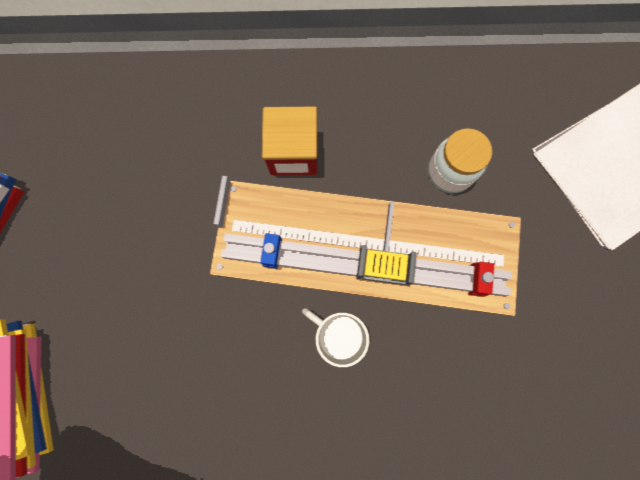

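View pics/scene0.png

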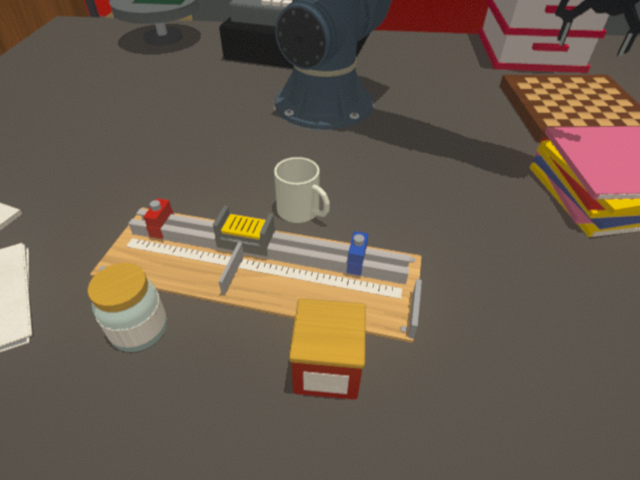

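The top view shows the red stop at (484,279), the yellow pad at (386,266) and the blue stop at (270,249). The fixed jaw is at the left, so the red stop is at the rail's -y end. The scene view agrees, with the mug on the robot's side of the rail.

```bash
cat > h.py <<'E'
import numpy as np,cv2
from workcell import imaging
def pts(n,p,d):
    c=imaging.calibration(n);f=240/np.tan(np.radians(c['vertical_fov']/2))
    v,u=np.mgrid[:480,:640];ray=np.dstack([(u-c['cx'])/f,(v-c['cy'])/f,np.ones_like(u,float)])
    return (ray*d[...,None])@c['orientation'].T+c['position'], ray@c['orientation'].T, c['position']
def masks(p):
    h=cv2.cvtColor(p,cv2.COLOR_RGB2HSV);H,S,V=[h[...,i].astype(int) for i in range(3)]
    return {'yel':(H>20)&(H<34)&(S>180)&(V>120),'red':((H<6)|(H>174))&(S>180)&(V>70),'blue':(H>105)&(H<128)&(S>150)&(V>60)}
def measure(n,p,d):
    P,R,C=pts(n,p,d);out={}
    for k,m in masks(p).items():
        z=.058 if k=='yel' else .063
        Q=P[...,:2]; m=m&(abs(P[...,2]-z)<.005)&(P[...,0]>.3)&(P[...,0]<.75)&(abs(P[...,1])<.4)
        nl,l,st,_=cv2.connectedComponentsWithStats(cv2.morphologyEx(m.astype(np.uint8),cv2.MORPH_CLOSE,np.ones((9,9))))
        i=1+np.argmax(st[1:,4]);v,u=np.nonzero(l==i)
        hull=cv2.convexHull(np.c_[u,v].astype(np.int32))
        t=(z-C[2])/R[v,u,2];X=C[:2]+R[v,u,:2]*t[:,None]
        rect=cv2.minAreaRect((X*1000).astype(np.float32))
        out[k]=np.array(rect[0])/1000
        print(n,k,'rect',np.round(rect[0],1),np.round(rect[1],1),round(rect[2],1),'z',np.median(P[v,u,2][m[v,u]]).round(4),'mean',X.mean(0).round(4))
    return out
E
python3 - <<'E'
from h import *
for n in('top','scene'):
    a=np.load(n+'0.npz');o=measure(n,a['p'],a['d'])
    e=o['blue']-o['red'];print('len',np.hypot(*e),'angle of +y local from world y',np.degrees(np.arctan2(-e[0],e[1])))
    print('pad-red',np.hypot(*(o['yel']-o['red'])))
E
```

```text
top yel rect [524.8 -90.8] [65.  39.2] 81.5 z 0.0584 mean [ 0.5237 -0.0907]
top red rect [ 503.  -244.3] [23.2 48.7] 81.1 z 0.0622 mean [ 0.5023 -0.2434]
top blue rect [552.3  94.7] [23.6 48.6] 81.7 z 0.0629 mean [0.5522 0.0948]
len 0.34260252175905836 angle of +y local from world y -8.268377565234292
pad-red 0.1550460722866653
scene yel rect [529.6 -91.6] [66.  45.2] 81.8 z 0.0585 mean [ 0.53   -0.0924]
scene red rect [ 508.6 -243.5] [26.2 52.9] 81.6 z 0.0623 mean [ 0.5122 -0.2423]
scene blue rect [556.1  96.3] [21.7 48.3] 81.9 z 0.0627 mean [0.5608 0.0964]
len 0.343094156002019 angle of +y local from world y -7.952326801305532
pad-red 0.15336199886117766
```

{"api": "drive_tool", "payload": {"rows": [[-51.8,-39.3,0,1.27],[-51.8,-39.3,0,1.27],[-51.8,-39.3,0,1.27],[-51.8,-39.3,0,1.27],[-51.8,-39.3,0,1.27],[-51.8,-39.3,0,1.27],[-51.8,-39.3,0,1.27],[-51.8,-39.3,0,1.27]], "grip": 0, "squeeze": 20}}

```text
clock: 0.77
position: [0.3786, 0.1769, 0.2313]
orientation: [[-0.123, 0.992, 0.0], [0.992, 0.123, -0.0], [-0.0, 0.0, -1.0]]
contact_force: [1.4, 0.3, -0.3]
opening: 0.0002
gripper_force: 0.0
```

```bash
cat > go.py <<'E'
import sys,numpy as np
from workcell import telemetry
s=telemetry.get_state();R=s['orientation'];p=s['position']
t=np.array(list(map(float,sys.argv[1:4])))
a=np.radians(81.9);x=R[:2,0];w=np.arctan2(np.sin(a-np.arctan2(x[1],x[0])),np.cos(a-np.arctan2(x[1],x[0])))
print(s['clock'],p.round(4),'shift cm',(R.T@(t-p)*100).round(2),'spin',round(-w,3),'F',s['contact_force'].round(1),'op',round(s['opening'],4),s['joint_pos'].round(2))
E
python3 go.py 0.5243 -0.103 0.16
```

```text
0.7667 [0.3786 0.1769 0.2313] shift cm [-29.57  11.02   7.13] spin 0.265 F [ 1.4  0.3 -0.3] op 0.0002 [ 0.44  0.05 -0.24  1.28 -0.    1.88]
```

{"api": "drive_tool", "payload": {"rows": [[-29,10.8,2,0.26],[-29,10.8,2,0.26],[-29,10.8,2,0.26],[-29,10.8,7,0.26],[-29,10.8,7,0.26],[-29,10.8,7,0.26],[-29,10.8,7,0.26],[-29,10.8,7,0.26]]}}

```text
clock: 1.43
position: [0.5234, -0.0979, 0.1597]
orientation: [[0.132, 0.991, -0.001], [0.991, -0.132, -0.0], [-0.0, -0.001, -1.0]]
contact_force: [-0.1, 0.9, 1.0]
opening: 0.0002
gripper_force: 0.0
```

{"api": "drive_tool", "payload": {"rows": [[0,0,0,0],[0,0,0,0],[0,0,0,0],[0,0,0,0]]}}

```text
clock: 1.77
position: [0.5224, -0.094, 0.1616]
orientation: [[0.13, 0.992, -0.0], [0.992, -0.13, 0.0], [0.0, -0.0, -1.0]]
contact_force: [0.5, 0.2, 0.1]
opening: 0.0001
gripper_force: 0.0
```

```bash
python3 go.py 0.5243 -0.103 0.08; python3 - <<'E'
from h import *
p,d=imaging.snapshot('wrist');cv2.imwrite('pics/w1.png',p[...,::-1])
p,d=imaging.snapshot('scene');cv2.imwrite('pics/s1.png',p[...,::-1])
E
```

```text
1.7667 [ 0.5224 -0.094   0.1616] shift cm [-0.87  0.3   8.16] spin 0.011 F [0.5 0.2 0.1] op 0.0001 [-0.18  0.28 -0.14  1.15  0.    1.52]
```

View pics/s1.png

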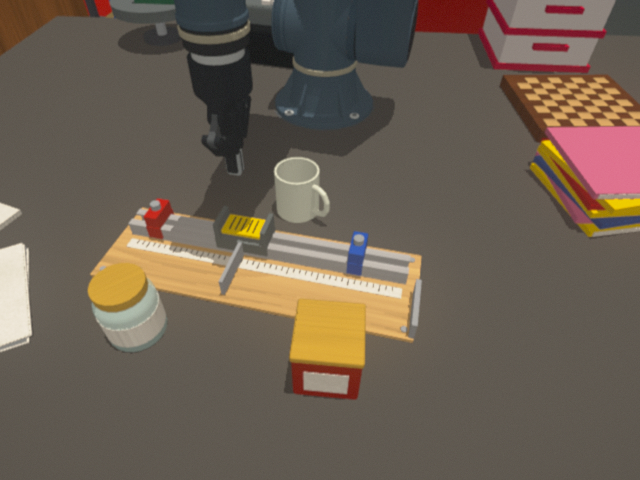

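View pics/w1.png

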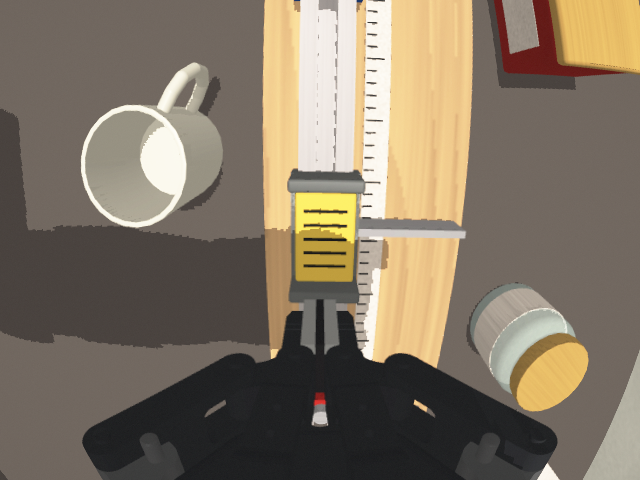

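The scene view shows the fingertips at (235,172), above the slider. The wrist view shows the rail centred near column 327 and the pad at (325,237), just ahead of the fingertips, with nothing moved. Next I go down close to the pad.

{"api": "drive_tool", "payload": {"rows": [[-0.9,0.3,3,0.01],[-0.9,0.3,6,0.01],[-0.9,0.3,8,0.01],[-0.9,0.3,9,0.01],[-0.9,0.3,9.5,0.01],[-0.9,0.3,9.5,0.01],[-0.9,0.3,9.5,0.01]]}}

```text
clock: 2.45
position: [0.5252, -0.1039, 0.0674]
orientation: [[0.14, 0.99, 0.001], [0.99, -0.14, -0.0], [-0.0, 0.001, -1.0]]
contact_force: [0.5, -0.5, 0.6]
opening: -0.0002
gripper_force: 0.0
```

```bash
python3 go.py 0.5243 -0.103 0.058; python3 - <<'E'
from h import *
p,d=imaging.snapshot('scene');q=cv2.resize(p[150:300,130:330],(800,600));cv2.imwrite('pics/s2.png',q[...,::-1])
E
```

```text
2.45 [ 0.5252 -0.1039  0.0674] shift cm [ 0.08 -0.11  0.94] spin 0.001 F [ 0.5 -0.5  0.6] op -0.0002 [-0.2   0.36 -0.28  0.93 -0.    1.52]
```

View pics/s2.png

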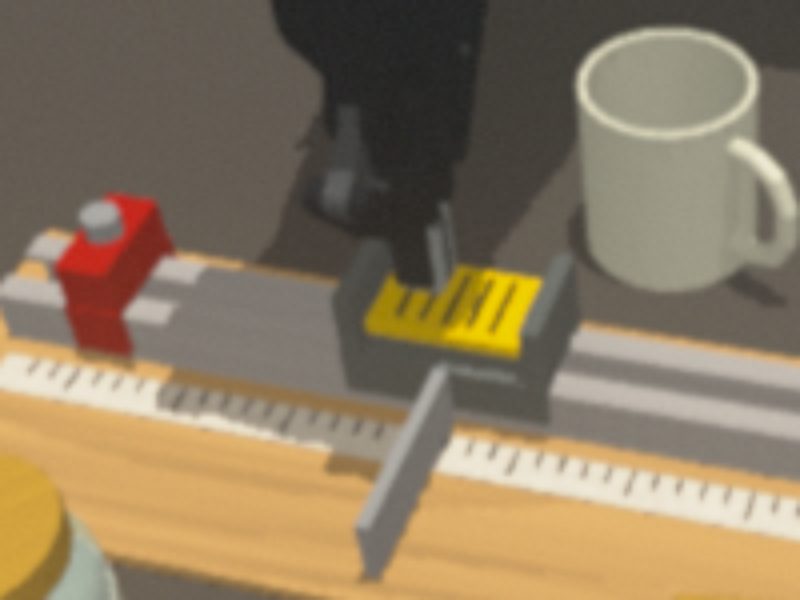

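The crop shows the shut fingertips at (425,285), over the pad and clear of both ribs. Now I press.

{"api": "drive_tool", "payload": {"rows": [[0,0,0.5,0],[0,0,0.8,0],[0,0,1.0,0],[0,0,1.2,0],[0,0,1.4,0],[0,0,1.5,0],[0,0,1.5,0]]}}

```text
clock: 3.08
position: [0.5252, -0.1043, 0.052]
orientation: [[0.141, 0.99, 0.001], [0.99, -0.141, -0.0], [-0.0, 0.001, -1.0]]
contact_force: [-1.4, 0.5, 9.6]
opening: -0.0
gripper_force: 4.8
```

{"api": "drive_tool", "payload": {"rows": [[0,0,0.1,0],[0,0,0.2,0],[0,0,0.3,0],[0,0,0.3,0]]}}

```text
clock: 3.42
position: [0.5252, -0.1043, 0.0499]
orientation: [[0.141, 0.99, 0.002], [0.99, -0.141, -0.0], [-0.0, 0.002, -1.0]]
contact_force: [-4.1, 0.8, 16.9]
opening: 0.0001
gripper_force: 8.4
```

{"api": "drive_tool", "payload": {"rows": [[-0.2,0,0,0],[-0.4,0,0,0],[-0.6,0,0,0],[-0.8,0,0,0],[-1.0,0,0,0],[-1.2,0,0,0],[-1.4,0,0,0],[-1.6,0,0,0]]}}

```text
clock: 4.08
position: [0.5229, -0.12, 0.0499]
orientation: [[0.14, 0.99, 0.002], [0.99, -0.14, -0.0], [0.0, 0.002, -1.0]]
contact_force: [-4.1, 1.2, 17.6]
opening: -0.0002
gripper_force: 8.6
```

```bash
python3 go.py 0.5243 -0.103 0.058; python3 - <<'E'
from h import *
p,d=imaging.snapshot('scene');q=cv2.resize(p[150:300,130:330],(800,600));cv2.imwrite('pics/s3.png',q[...,::-1])
E
```

```text
4.0833 [ 0.5229 -0.12    0.0499] shift cm [ 1.7  -0.1  -0.81] spin 0.0 F [-4.1  1.2 17.6] op -0.0002 [-0.23  0.38 -0.3   0.88  0.    1.49]
```

View pics/s3.png

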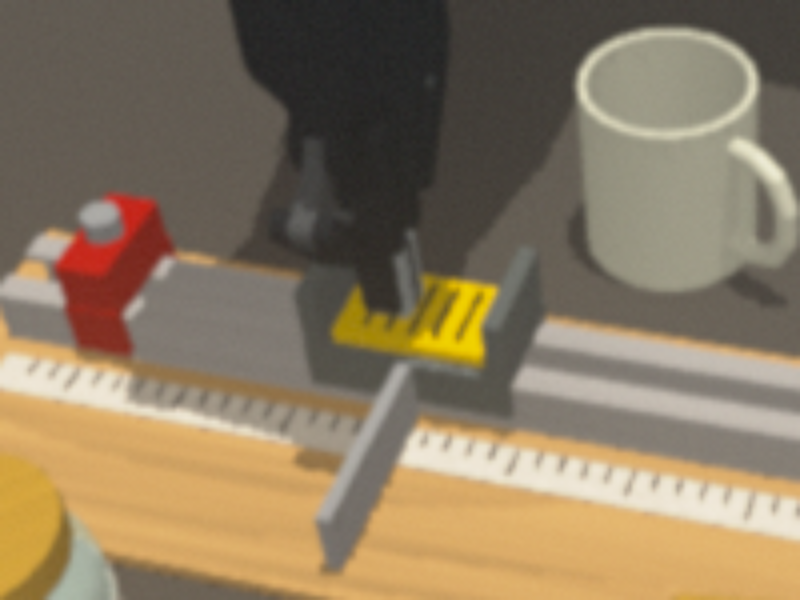

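The pad is down and the slider travels with the fingertips. About 83 mm remains.

{"api": "drive_tool", "payload": {"rows": [[-0.4,0,0,0],[-0.9,0,0,0],[-1.4,0,0,0],[-1.9,0,0,0],[-2.4,0,0,0],[-2.9,0,0,0],[-3.4,0,0,0],[-3.8,0,0,0]]}}

```text
clock: 4.8
position: [0.5174, -0.1579, 0.0499]
orientation: [[0.141, 0.99, 0.002], [0.99, -0.141, -0.0], [-0.0, 0.002, -1.0]]
contact_force: [-3.3, 2.1, 17.3]
opening: 0.0
gripper_force: 8.8
```

{"api": "drive_tool", "payload": {"rows": [[-0.4,0,0,0],[-0.9,0,0,0],[-1.4,0,0,0],[-1.9,0,0,0],[-2.4,0,0,0],[-2.8,0,0,0],[-3.2,0,0,0],[-3.4,0,0,0]]}}

```text
clock: 5.47
position: [0.5125, -0.1917, 0.0499]
orientation: [[0.141, 0.99, 0.002], [0.99, -0.141, -0.001], [-0.0, 0.002, -1.0]]
contact_force: [-4.2, 1.8, 17.2]
opening: -0.0003
gripper_force: 8.9
```

{"api": "drive_tool", "payload": {"rows": [[-0.2,0,0,0],[-0.4,0,0,0],[-0.6,0,0,0],[-0.8,0,0,0],[-0.9,0,0,0],[-1.0,0,0,0],[-1.0,0,0,0]]}}

```text
clock: 6.05
position: [0.511, -0.2015, 0.0499]
orientation: [[0.141, 0.99, 0.001], [0.99, -0.141, -0.001], [-0.0, 0.001, -1.0]]
contact_force: [-3.9, 1.5, 18.1]
opening: 0.0001
gripper_force: 8.8
```

{"api": "drive_tool", "payload": {"rows": [[-0.1,0,0,0],[-0.2,0,0,0],[-0.3,0,0,0],[-0.3,0,0,0]]}}

```text
clock: 6.38
position: [0.5107, -0.2042, 0.0499]
orientation: [[0.141, 0.99, 0.002], [0.99, -0.141, -0.0], [0.0, 0.002, -1.0]]
contact_force: [-4.5, 1.5, 16.8]
opening: 0.0001
gripper_force: 8.8
```

{"api": "drive_tool", "payload": {"rows": [[-0.1,0,0,0],[-0.2,0,0,0],[-0.3,0,0,0],[-0.3,0,0,0]]}}

```text
clock: 6.72
position: [0.5107, -0.2054, 0.0498]
orientation: [[0.139, 0.99, 0.002], [0.99, -0.139, 0.003], [0.004, 0.002, -1.0]]
contact_force: [-1.8, 10.8, 18.6]
opening: -0.0001
gripper_force: 9.1
```

```bash
python3 - <<'E'
from h import *
p,d=imaging.snapshot('scene');q=cv2.resize(p[150:300,110:310],(800,600));cv2.imwrite('pics/s4.png',q[...,::-1])
E
```

```text
(no output)
```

View pics/s4.png

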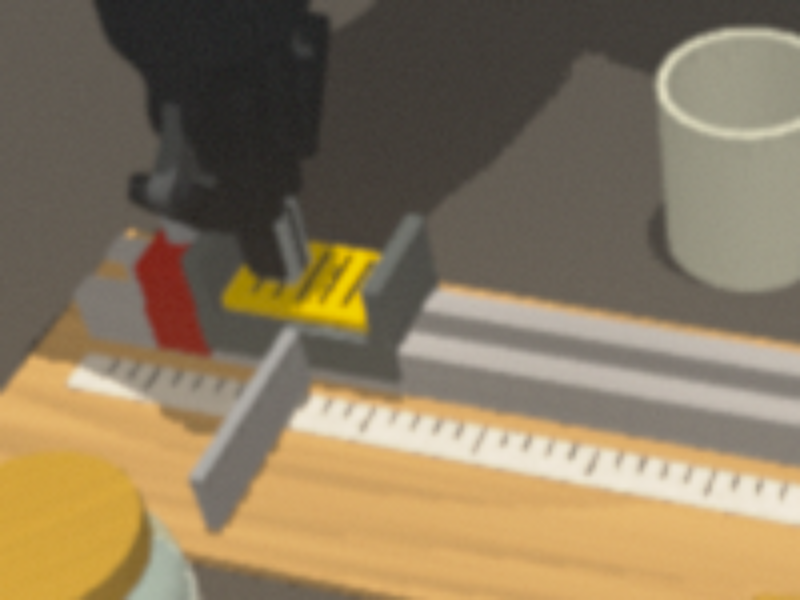

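The slider's rib stands against the red stop at about (205,290), and the sideways force rose to 11 N. I lift straight up.

{"api": "drive_tool", "payload": {"rows": [[0,0,-0.2,0],[0,0,-0.5,0],[0,0,-0.8,0],[0,0,-1.2,0],[0,0,-1.8,0],[0,0,-3,0],[0,0,-6,0],[0,0,-9,0]]}}

```text
clock: 7.43
position: [0.5088, -0.2069, 0.1384]
orientation: [[0.141, 0.99, -0.003], [0.99, -0.141, 0.001], [0.0, -0.003, -1.0]]
contact_force: [1.6, -0.1, 0.5]
opening: 0.0001
gripper_force: 0.0
```

{"api": "drive_tool", "payload": {"rows": [[0,0,-4,0],[0,0,-8,0],[8,-4,-10,0],[12,-8,-10,0],[16,-12,-10,0],[16,-16,-10,0],[16,-16,-10,0],[16,-16,-10,0]]}}

```text
clock: 8.1
position: [0.3706, -0.0246, 0.2385]
orientation: [[0.14, 0.99, -0.001], [0.99, -0.14, 0.0], [-0.0, -0.001, -1.0]]
contact_force: [0.7, -0.1, 0.4]
opening: 0.0002
gripper_force: 0.0
```

```bash
python3 - <<'E'
from h import *
from workcell import telemetry
s=telemetry.get_state();print(s['clock'],s['position'],s['contact_force'])
for n in('top','scene'):
    p,d=imaging.snapshot(n);cv2.imwrite(f'pics/{n}9.png',p[...,::-1])
    try:
        o=measure(n,p,d);print('pad-red',np.hypot(*(o['yel']-o['red'])))
    except Exception as e: print(n,e)
E
```

```text
8.1 [ 0.37060797 -0.02463147  0.23847487] [ 0.71947977 -0.06835841  0.40349345]
top yel rect [ 510.1 -191.4] [62.9 39.3] 82.2 z 0.0583 mean [ 0.5086 -0.1957]
top red rect [ 502.7 -246.4] [20.1 48.4] 79.9 z 0.0623 mean [ 0.5023 -0.2457]
top blue rect [552.2  94.7] [23.6 48.7] 81.7 z 0.0629 mean [0.5521 0.0948]
pad-red 0.05541932017393161
scene yel rect [ 515.3 -191.5] [66.  45.4] 81.8 z 0.0585 mean [ 0.5156 -0.1933]
scene red rect [ 523.1 -250.8] [35.  17.7] 19.4 z 0.0624 mean [ 0.5236 -0.2487]
scene blue rect [556.2  96.3] [21.7 47.9] 81.9 z 0.0627 mean [0.5613 0.0964]
pad-red 0.0598338190400069
```

View pics/scene9.png

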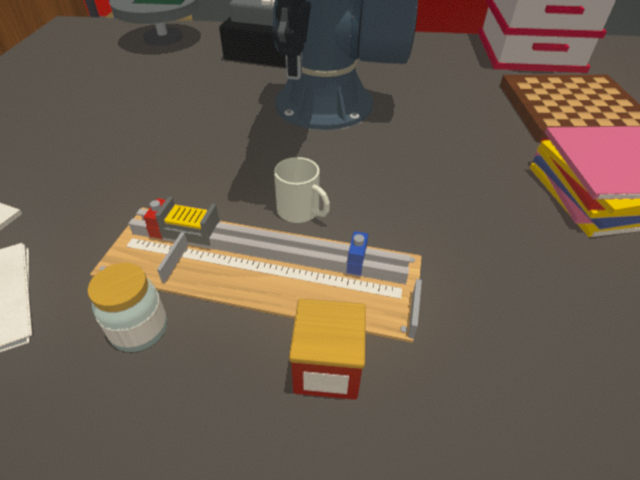

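The slider (190,218) stands against the red stop (155,218) with the pad up at 58 mm. The other things are undisturbed and the arm is clear.

```bash
python3 -c "
from workcell import r
print(r.sign_off())"
```

```text
the job is handed in; nothing more can be done
None
```

The slider was pushed with the pad held down until it stood against the red stop, then the pad was released; the arm is clear, the mug, tin and jar look undisturbed in the last picture, and the job is handed in (no verdict was returned).

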